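# Roll the banded porcelain barrel onto the setting-out line

### The arm

A 6-joint arm with a two-finger parallel gripper is mounted at the origin on the work surface. World frame = base frame: x ahead of the robot, y to its left, z up, the work surface at z = 0. Lengths are in mm, angles in rad, forces in N, time in s.
With the tool pointing down it reaches from about 300 to 750 mm from the base axis. Payload 8.5 kg.
Tool frame: the origin (TCP) lies on the centre line of the jaws, within the pads' length; the fingertips stand arm.tip_reach ahead of it and the grasp point (between the pads) lies 6 mm ahead of it (arm.tip_reach is the distance from the TCP to the fingertips, in mm); x points along the fingers, y is the direction in which the jaws open and shut, and the axes are right-handed (so a half turn about x gives the same grasp; the last joint's range is limited). The gripper opens to 85 mm and grips with 20 to 120 N. Pads are 22 mm wide; open, the fingers measure 114 mm over their backs; the gripper's body (76 mm by 85 mm) begins 54 mm behind the grasp point. The pads swing forward as they close: fully open they stand 13 mm farther back than shut.
Start: joints at [0.914, 0.381, 1.297, -0, 1.464, -0.215], TCP at [235.151, 497.176, 256.322] pointing down, gripper open.
Joint ranges: [-3.11, 3.11], [-0.89, 2.33], [0.22, 2.48], [-1.42, 4.56], [0.17, 2.85], [-2.88, 2.88]. Speed limits (rad/s): [2.39, 2.39, 3.14, 3.14, 3.14, 3.14].

### API

Orientations are given as a unit quaternion [w, x, y, z].
In Python, from station import arm, imaging gives the robot as it stands.
- The arm moves only by the tool step_arm, never from a script. Its argument "rows" is a list of rows, each a list of 7 numbers: the shift along the tool's x, y, z in m, then the turn, a rotation vector about the tool's x, y, z in rad, then the finger opening in m, from 0 to 0.0854. In form: [[x, y, z, rx, ry, rz, jaw], ...]. A call has 1 to 8 rows; each row shifts and turns the commanded pose from where the row before left it, along the tool's axes as they then stand; what a row does not reach is not made up. A row lasts 1/8 s, in which the tool goes at most 62.5 mm and 10.7 degrees, less where a joint would pass 70% of its speed; a pose out of reach is approached as far as the arm can. A call with a gripper value outside its range is refused whole. The fingers move at their own pace and stop on an object; the grip force is fixed at half the most. Time passes only in rows, so rows that do not move let the fingers close. It gives the time, the measured TCP pose, the force and the opening at its end, in the units of the state.
- arm.get_state(): the state, without advancing time (a new reading comes with each control period).
- imaging.get_image(name): name is "scene" or "top" or "wrist"; returns a dict with "color" (480x640x3 uint8, red, green, blue), "depth" (480x640 float32, mm along the optical axis (not along the pixel's ray), 0 where there is no reading), "fx", "fy", "cx", "cy" (pixels), "world_from_camera" (4x4, takes a point from camera to world coordinates); the wrist camera has in their place "T_tool_cam" (4x4, takes a point from camera to tool coordinates, whose origin is the TCP and whose axes are the tool frame's). Camera axes: x right, y up, looking along -z (the intrinsics and any distortion apply to the point x, -y, -z); pixel columns grow to the right and rows downward; lengths in mm; the calibration is good to about 2 mm. A picture is of the moment at which its call begins: read the wrist's pose just before it.
- arm.finish_job(): hands the job in, once; it reports no verdict.
The state is a dict: "time": time; "joint_pos": joint angles; "joint_vel": joint speeds; "joint_efforts": joint torques, N m; "tcp_pos": TCP position; "tcp_rot": TCP orientation; "wrist_force": force on the tool from outside, world axes, zero at the start; "wrist_torque": the same for the moment, N m; "gripper_width": opening from 0.0 (shut) to 1.0 (fully open).
Only numpy, scipy, OpenCV 4.12 (cv2) and the standard library are available. Lean on these libraries where they do the work, as an engineer would, in place of code of your own. Each camera call takes 0.05 s, during which the arm holds its last target.

### The job

Get the blue-banded porcelain barrel ready for the painter: with fingertips on its top, push it sideways so that it rolls over the felt until it lies centred on the mat's blue line, along it, with the line showing past both its ends. Its glaze is fresh, so do not grip it, lift it or put the fingers down beside it, and let it come to rest; leave the plain barrel and everything else where it is.

Things in the scene. Friction and masses are not known exactly. Their poses are not given: they have to be found in the camera images.
- mat: grey felt mat, fixed, 220 x 270 mm, 4 mm thick, flat on the bench. Origin at the centre of its underside. A straight blue line 5 mm wide and 200 mm long is painted on top, through the centre along the mat's own x axis; one barrel lies either side of it, at positive and negative y of the mat.
- banded_barrel: white porcelain barrel (cylinder 44 mm diameter, 120 mm long, about 0.26 kg) with blue bands near both ends and blue dots round its middle, lying on the felt. Origin at its centre, 26 mm above the bench; x is the cylinder's axis, roughly parallel to the line; y, z turn as it rolls. The felt soon stops it. A fingertip dragging its top goes twice as far as the barrel.
- plain_barrel: plain white porcelain barrel without blue, same size (44 mm diameter, 120 mm long), lying on the felt on the other side of the line. Origin at its centre. To be left alone.
- vase_a: white unpainted vase, 150 mm high, 74 mm wide, standing behind the mat; origin under its foot. Bystander.
- vase_b: white vase with blue bands, 150 mm high, 75 mm wide; origin under its foot. Bystander.
- brush_pot: white pot of paint brushes, 70 mm diameter, pot 90 mm high, brushes to about 175 mm; origin under its foot. Bystander.
- pigment_jar: small jar with blue lid, 48 mm diameter, 55 mm high; origin under its foot. Bystander.
- medium_jar: small amber jar with white lid, 44 mm diameter, 60 mm high; origin under its foot. Bystander.
- blank_tile: white blank tile 100 x 100 x 9 mm lying on the bench; origin at the centre of its underside. Bystander.
There are look-alikes about, which are no part of the job. What is shaped like the banded_barrel but green is not meant.

How it is judged (in metres and radians):
On the way:
1. the banded barrel has rolled over (about a quarter turn), not slid (angle between banded_barrel's own z axis and vertical above 1.2 rad and height (world z) of banded_barrel below 0.032 m), for 0.04 s.
At the end, for the whole second after the job is handed in: The banded barrel lies at rest on the felt, its centre within 7 mm of the line's centre line and within 38 mm of the line's middle lengthways, its axis within 0.14 rad (8 degrees) of the line; the plain barrel is within 15 mm and every bystander within 20 mm of where it began (y of banded_barrel in the frame of mat between -0.007 and 0.007 m and x of banded_barrel in the frame of mat between -0.038 and 0.038 m and angle between the x axis of banded_barrel and the x axis of mat, either way round below 0.14 rad and height (world z) of banded_barrel between 0.023 and 0.029 m and linear speed of banded_barrel below 0.01 m/s and angular speed of banded_barrel below 0.4 rad/s and distance of plain_barrel from where it was at the start of the episode below 0.015 m and not (distance of any of vase_a, vase_b, brush_pot, pigment_jar, medium_jar, blank_tile from where it was at the start of the episode above 0.02 m)); the robot touches nothing.
It fails at once if the banded barrel is lifted (by 12 mm) or tipped up on end (height (world z) of banded_barrel above 0.038 m or angle between banded_barrel's own x axis and vertical below 1.35 rad).
It fails at once if the fingers touch the banded barrel while down beside it, tips more than about 15 mm below its top, as for a grip (contact force between the fingers and banded_barrel above 0.2 N and height (world z) of the grasp point below 0.052 m).
It fails at once if the plain barrel is moved by more than 15 mm (distance of plain_barrel from where it was at the start of the episode above 0.015 m).
It fails at once if a bystander is moved by more than 20 mm (distance of any of vase_a, vase_b, brush_pot, pigment_jar, medium_jar, blank_tile from where it was at the start of the episode above 0.02 m).
It also fails if it takes over 45 s, if anything falls off the work surface, if the arm or the gripper's body presses on something with over 40 N, if the wrist force passes 120 N, or if a joint passes its speed limit or range.

## Working session

There is one attempt and no reset: what is moved stays moved. The work goes in short steps, Python scripts to look and compute and a tool call to move; the robot and the scene stay as the last step left them, time stands still between calls to the robot, and variables do not carry over. Pictures are saved under pics/ and viewed, and the job is handed in when it is done.

Besides the shell and the picture viewer there is one more tool, called after "Emit:" as name(argument=value, ...) on one line, values as JSON. step_arm: Moves the arm, as the interface text tells. Its arguments: {"type":"object","properties":{"rows":{"type":"array"}},"required":["rows"]}

```bash
mkdir -p pics; ls; python3 - <<'E'
from station import arm, imaging
import cv2,numpy as np
print(arm.get_state(), arm.tip_reach)
for n in ["scene","top"]:
    im=imaging.get_image(n); np.savez(f"pics/{n}0.npz",**im)
    cv2.imwrite(f"pics/{n}0.png",im["color"][:,:,::-1])
    print(n,im["fx"],im["fy"],im["cx"],im["cy"],im["world_from_camera"],[k for k in im])
E
```

```text
pics
{'time': 0.0, 'joint_pos': array([ 9.13698647e-01,  3.81191484e-01,  1.29823156e+00,  3.84459217e-06,
        1.46360254e+00, -2.15290197e-01]), 'joint_vel': array([ 0.00027771,  0.00140583,  0.00043646,  0.00118197,  0.00091468,
       -0.00015782]), 'joint_efforts': array([-2.62766935e-04, -4.48456693e+01, -2.31274492e+01, -2.33989995e-04,
        4.77488691e-03,  1.99898244e-05]), 'tcp_pos': array([235.00706625, 496.98982065, 255.72402614]), 'tcp_rot': array([ 0.68970849,  0.15447672,  0.69013902, -0.15539393]), 'wrist_force': array([-0.11863291,  0.09592386,  0.12955651]), 'wrist_torque': array([ 0.03975231, -0.00752241, -0.01087508]), 'gripper_width': 1.001283394985677} 25.0
scene 477.5490368030101 477.5490368030101 308.34587610553046 250.7064662815567 [[ 5.16634492e-01 -5.41755407e-01  6.63015747e-01  1.22657252e+03]
 [ 8.56085507e-01  3.39842623e-01 -3.89390032e-01 -3.92773769e+02]
 [-1.43668550e-02  7.68770493e-01  6.39363373e-01  7.15361441e+02]
 [ 0.00000000e+00  0.00000000e+00  0.00000000e+00  1.00000000e+00]] ['color', 'depth', 'fx', 'fy', 'cx', 'cy', 'world_from_camera']
top 438.9586916871563 438.9586916871563 317.3355113897488 246.8106393441409 [[-2.52350290e-02  9.91664525e-01 -1.26351346e-01  4.29728969e+02]
 [-9.99504571e-01 -2.74063718e-02 -1.54758923e-02  1.10329336e+01]
 [-1.88097254e-02  1.25898213e-01  9.91864827e-01  1.02551225e+03]
 [ 0.00000000e+00  0.00000000e+00  0.00000000e+00  1.00000000e+00]] ['color', 'depth', 'fx', 'fy', 'cx', 'cy', 'world_from_camera']
```

View pics/scene0.png

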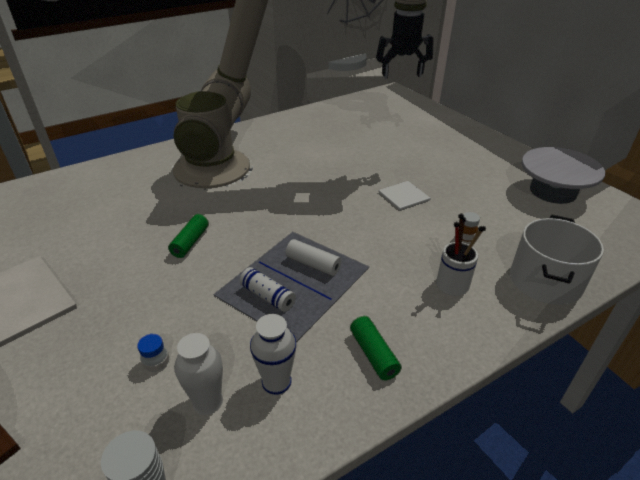

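View pics/top0.png

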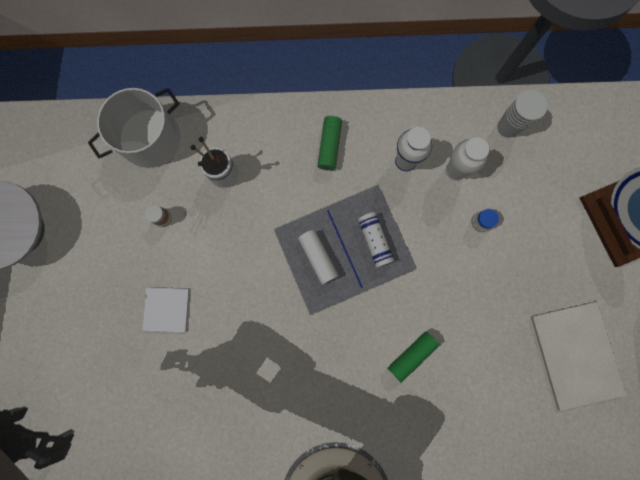

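The scene and top views agree. In top, the banded barrel is at (376,240), the plain barrel at (318,257) on the other side of the blue line at (345,249), and green look-alikes are at (330,143) and (413,357). The banded one has blue bands and dots, so that is the one meant. Next I'll measure it and make a crop.

```bash
cat > h.py <<'E'
import numpy as np,cv2
def ray(im,uv,z):
    uv=np.atleast_2d(uv).astype(float);M=im["world_from_camera"]
    d=np.c_[(uv[:,0]-im["cx"])/im["fx"],-(uv[:,1]-im["cy"])/im["fy"],-np.ones(len(uv))]@M[:3,:3].T
    o=M[:3,3];return o+d*((z-o[2])/d[:,2])[:,None]
def cloud(im):
    M=im["world_from_camera"];v,u=np.mgrid[:480,:640];D=im["depth"]
    P=np.stack([(u-im["cx"])/im["fx"]*D,-(v-im["cy"])/im["fy"]*D,-D],-1)
    return P@M[:3,:3].T+M[:3,3]
def measure(im,name="",verbose=True):
    hsv=cv2.cvtColor(im["color"],cv2.COLOR_RGB2HSV);P=cloud(im)
    blue=cv2.inRange(hsv,(105,90,40),(130,255,255))
    n,l,s,c=cv2.connectedComponentsWithStats(blue)
    res={}
    # line: longest thin blue at z~4 near mat
    ok=np.hypot(P[...,0]-470,P[...,1]+20)<250
    best=None
    for i in range(1,n):
        m=l==i
        if s[i,4]<15 or not ok[m].any(): continue
        v,u=np.nonzero(m);X=ray(im,np.c_[u,v],4.)
        L=np.ptp(X@np.linalg.svd(X-X.mean(0),full_matrices=False)[2][0])
        if verbose: print("blue",i,s[i,4],c[i].round(1),"len",L.round(1),"zmed",np.median(P[m][:,2]).round(1),X.mean(0).round(1))
        if 100<L<220 and (best is None or L>best[0]): best=(L,X,u,v)
    if best:
        X=best[1];d=np.linalg.svd(X-X.mean(0),full_matrices=False)[2][0]
        t=X@d;ends=X.mean(0)+np.outer([t.min()-t.mean(),t.max()-t.mean()],d)
        print(name,"line ends",ends.round(1).tolist(),"mid",ends.mean(0).round(1),"ang",np.arctan2(d[1],d[0]).round(4))
    return P
E
python3 - <<'E'
from h import *
for n in ["top","scene"]:
    im=dict(np.load(f"pics/{n}0.npz"));P=measure(im,n)
    m=((P[...,2]>16)&(P[...,2]<52)&(np.hypot(P[...,0]-470,P[...,1]+20)<170)&(im["depth"]>0)).astype(np.uint8)
    k,l,s,c=cv2.connectedComponentsWithStats(m)
    for i in range(1,k):
        if s[i,4]<60: continue
        Q=P[l==i];r=cv2.minAreaRect(Q[:,:2].astype(np.float32))
        print(n,"comp",c[i].round(),s[i,4],"z",np.percentile(Q[:,2],[2,50,98]).round(1),"rect",np.round(r[0],1),np.round(r[1],1),round(r[2],1))
    bench=P[(abs(P[...,0]-470)<200)&(abs(P[...,1])<200)&(P[...,2]<3)];print("bench z",np.median(bench[:,2]))
im=dict(np.load("pics/top0.npz"));cr=im["color"][170:330,260:430,::-1]
cv2.imwrite("pics/crop0.png",cv2.resize(cr,None,fx=3.5,fy=3.5,interpolation=cv2.INTER_CUBIC))
E
```

```text
blue 1 3914 [589.   56.5] len 260.1 zmed -749.2 [1011.9 -651.     4. ]
blue 6 22107 [241.6  66.6] len 1223.4 zmed -750.0 [1016.3  205.1    4. ]
blue 9 91 [517.4  34. ] len 58.8 zmed -748.6 [1077.4 -481.9    4. ]
blue 34 18 [164.8  93.8] len 17.3 zmed -750.1 [951.3 394.4   4. ]
blue 51 176 [344.6 249.1] len 197.1 zmed 5.2 [553.1 -36.7   4. ]
blue 63 47 [368.8 223.6] len 42.6 zmed 46.3 [611.5 -95.6   4. ]
blue 70 49 [381.2 254.1] len 43.1 zmed 45.2 [ 538.7 -121.6    4. ]
top line ends [[646.6, 0.8, 4.0], [463.6, -72.5, 4.0]] mid [555.1 -35.9   4. ] ang -2.7605
top comp [376. 240.] 974 z [28.8 45.2 50.5] rect [ 571.  -107.3] [120.4  44.6] 18.4
top comp [318. 256.] 1024 z [28.6 44.9 50.4] rect [535.   25.7] [120.  44.] 25.9
bench z 0.5178122188112866
blue 5 174 [295.4 280.5] len 197.2 zmed 5.0 [559.1 -36.    4. ]
blue 10 20 [245.2 277.5] len 52.1 zmed 41.1 [ 493.8 -123.9    4. ]
blue 11 49 [250.7 276.9] len 48.8 zmed 44.8 [ 498.4 -112.9    4. ]
blue 12 59 [276.5 293.3] len 53.3 zmed 44.3 [573.3 -88.7   4. ]
blue 13 30 [280.2 296.6] len 54.4 zmed 43.9 [585.9 -86.8   4. ]
scene line ends [[463.4, -74.5, 4.0], [646.4, -0.9, 4.0]] mid [554.9 -37.7   4. ] ang 0.3828
scene comp [313. 256.] 1045 z [18.  41.3 49.4] rect [537.6  21. ] [122.4  43.7] 28.1
scene comp [263. 285.] 954 z [19.9 44.1 49.7] rect [ 572.3 -110.7] [122.9  42.9] 20.0
bench z 0.6487500277609684
```

View pics/crop0.png

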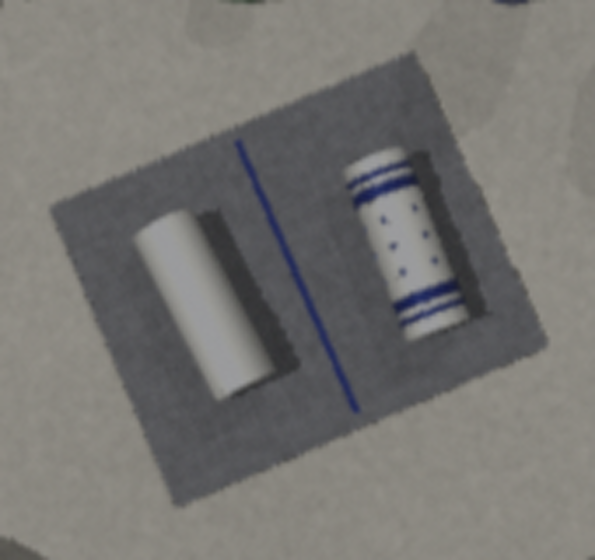

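The crop confirms the target: the barrel at top pixel (376,240) has blue bands and dots, the neighbour at (318,257) is plain, and the line lies between them. In mat coordinates, the banded barrel is about 73 mm from the line. I'll lay both tips along the barrel's axis at partial opening and roll it in several short strokes.

```bash
cat >> h.py <<'E'
from scipy.spatial.transform import Rotation as R
def plan(st,target,yawdeg,N=None):
    """tool x down, tool y along +-axis of yaw; print shift/turn in tool axes"""
    q=st["tcp_rot"];R0=R.from_quat([q[1],q[2],q[3],q[0]]);A=R0.as_matrix()
    print("tool axes x,y,z\n",A.T.round(4))
    for sg in (1,-1):
        a=np.radians(yawdeg);y=sg*np.array([np.cos(a),np.sin(a),0]);x=np.array([0,0,-1.]);
        T=np.c_[x,y,np.cross(x,y)]
        print("turn rotvec tool",R.from_matrix(A.T@T).as_rotvec().round(4))
    print("shift tool m",(A.T@(np.array(target)-st["tcp_pos"])/1000).round(4))
E
python3 - <<'E'
from h import *
from station import arm
st=arm.get_state();plan(st,[574,-116,256],19.5)
im=dict(np.load("pics/top0.npz"))
A=np.radians(21.85);u=np.array([np.cos(A),np.sin(A)]);n=np.array([-u[1],u[0]]);c=np.array([555,-36.6])
for p in ([571,-107.4],[535,25.7]): print((np.array(p)-c)@u,(np.array(p)-c)@n)
P=cloud(im)
for lo,hi in ((30,52),):
  m=(P[...,2]>lo)&(P[...,2]<hi)&(np.hypot(P[...,0]-571,P[...,1]+107)<75)
  k,l,s,cc=cv2.connectedComponentsWithStats(m.astype(np.uint8));i=1+np.argmax(s[1:,4])
  Q=P[l==i][:,:2];w=np.linalg.eigh(np.cov(Q.T))[1][:,1];print("pca deg",np.degrees(np.arctan(w[1]/w[0])),Q.mean(0))
E
```

```text
tool axes x,y,z
 [[-8.000e-04 -1.000e-03 -1.000e+00]
 [ 4.276e-01  9.040e-01 -1.300e-03]
 [ 9.040e-01 -4.276e-01 -3.000e-04]]
turn rotvec tool [7.886e-01 2.000e-04 1.300e-03]
turn rotvec tool [-2.353e+00 -1.600e-03  3.000e-04]
shift tool m [ 1.000e-04 -4.092e-01  5.685e-01]
-11.499616614152437 -71.66867389402088
4.623458457310298 65.26801384976814
pca deg 18.395434036468316 [ 570.00161322 -105.36887731]
```

Emit:
step_arm(rows=[[0,-0.0292,0.0406,0,0,0,0.045],[0,-0.0292,0.0406,0,0,0,0.045],[0,-0.0292,0.0406,0,0,0,0.045],[0,-0.0292,0.0406,0,0,0,0.045],[0,-0.0292,0.0406,0,0,0,0.045],[0,-0.0292,0.0406,0,0,0,0.045],[0,-0.0292,0.0406,0,0,0,0.045],[0,-0.0292,0.0406,0,0,0,0.045]])

```text
time: 1.1
tcp_pos: [429.3, 145.6, 256.2]
tcp_rot: [0.69, 0.155, 0.69, -0.155]
wrist_force: [0.3, -0.2, 0.0]
gripper_width: 0.528
```

Emit:
step_arm(rows=[[0,-0.0292,0.0406,0,0,0,0.045],[0,-0.0292,0.0406,0,0,0,0.045],[0,-0.0292,0.0406,0,0,0,0.045],[0,-0.0292,0.0406,0,0,0,0.045],[0,-0.0292,0.0406,0,0,0,0.045],[0,-0.0292,0.0406,0,0,0,0.045]])

```text
time: 1.85
tcp_pos: [574.7, -116.9, 256.0]
tcp_rot: [0.69, 0.155, 0.69, -0.155]
wrist_force: [-0.5, 0.6, 0.4]
gripper_width: 0.526
```

Emit:
step_arm(rows=[[0,0,0,0.133,0,0,0.045],[0,0,0,0.133,0,0,0.045],[0,0,0,0.133,0,0,0.045],[0,0,0,0.133,0,0,0.045],[0,0,0,0.133,0,0,0.045],[0,0,0,0.133,0,0,0.045],[0,0,0,0,0,0,0.045]])

```text
time: 2.72
tcp_pos: [574.1, -115.3, 256.0]
tcp_rot: [0.576, 0.41, 0.576, -0.411]
wrist_force: [-0.7, 0.3, -0.1]
gripper_width: 0.526
```

```bash
python3 - <<'E'
from h import *
from station import arm,imaging
st=arm.get_state();plan(st,[574,-116,100],19);print(st["tcp_pos"],st["time"],st["wrist_force"],st["gripper_width"])
im=imaging.get_image("wrist");print(im["T_tool_cam"].round(3),im["fx"],im["cx"],im["cy"])
cv2.imwrite("pics/wrist1.png",im["color"][:,:,::-1])
E
```

```text
tool axes x,y,z
 [[-7.000e-04  3.000e-04 -1.000e+00]
 [ 9.453e-01  3.262e-01 -6.000e-04]
 [ 3.262e-01 -9.453e-01 -5.000e-04]]
turn rotvec tool [ 0.0006 -0.0005  0.0006]
turn rotvec tool [-3.141e+00 -9.000e-04 -8.000e-04]
shift tool m [ 0.156  -0.0002  0.0007]
[ 574.08844175 -115.34717486  255.97566378] 2.725 [-0.7384585   0.2890438  -0.14591485] 0.5256041418951852
[[  -0.       0.284   -0.959 -117.781]
 [   1.      -0.      -0.       0.6  ]
 [  -0.      -0.959   -0.284  -71.912]
 [   0.       0.       0.       1.   ]] 372.17091492558404 320.06558314807046 242.64060786523115
```

View pics/wrist1.png

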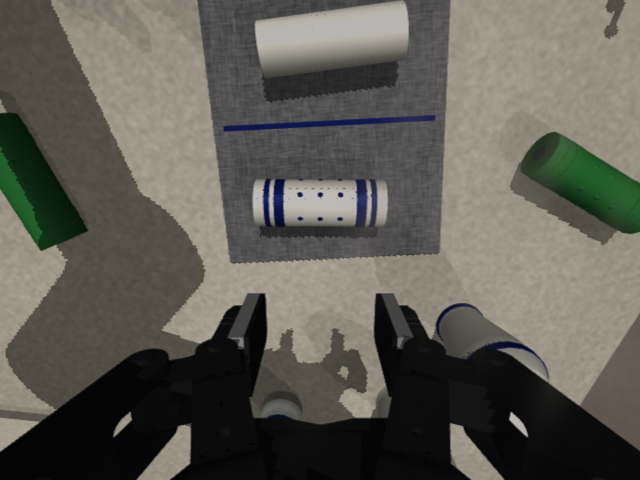

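The wrist view shows the tips (around (250,310) and (390,310)) symmetric about the banded barrel at (320,203), whose axis is parallel to the jaw direction. The line tilts about 3°. Descending now.

Emit:
step_arm(rows=[[0.03,0,0,0,0,0,0.045],[0.04,0,0,0,0,0,0.045],[0.04,0,0,0,0,0,0.045],[0.03,0,0,0,0,0,0.045],[0.02,0,0,0,0,0,0.045],[0.01,0,0,0,0,0,0.045],[0,0,0,0,0,0,0.045]])

```text
time: 3.65
tcp_pos: [574.1, -115.4, 86.1]
tcp_rot: [0.576, 0.41, 0.576, -0.411]
wrist_force: [0.2, 0.5, 0.8]
gripper_width: 0.524
```

```bash
python3 - <<'E'
from h import *
from station import arm,imaging
st=arm.get_state();print(st["tcp_pos"],st["wrist_force"])
im=imaging.get_image("wrist");cv2.imwrite("pics/wrist2.png",im["color"][:,:,::-1])
E
```

```text
[ 574.1319374  -115.37298783   86.12221451] [0.233644   0.5380096  0.75260146]
```

View pics/wrist2.png

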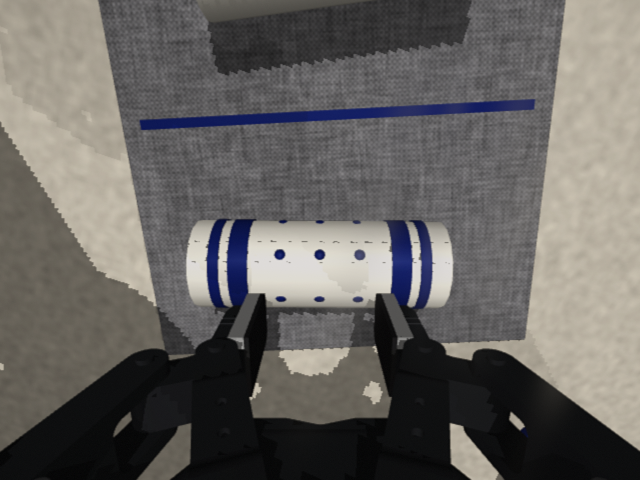

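The wrist view at TCP z 86 shows the pad front edges at row 293. That fits a tip reach of about 18–20 mm at this opening, so I expect contact at TCP z of about 67. I'll descend gently.

Emit:
step_arm(rows=[[0.006,0,0,0,0,0,0.045],[0.005,0,0,0,0,0,0.045],[0.002,0,0,0,0,0,0.045],[0.001,0,0,0,0,0,0.045],[0,0,0,0,0,0,0.045]])

```text
time: 4.32
tcp_pos: [574.2, -115.4, 72.3]
tcp_rot: [0.576, 0.411, 0.576, -0.411]
wrist_force: [0.3, -0.9, 0.9]
gripper_width: 0.524
```

Emit:
step_arm(rows=[[0.001,0,0,0,0,0,0.045],[0.001,0,0,0,0,0,0.045],[0,0,0,0,0,0,0.045]])

```text
time: 4.7
tcp_pos: [574.3, -115.5, 70.7]
tcp_rot: [0.576, 0.411, 0.575, -0.411]
wrist_force: [-0.8, 0.2, 4.0]
gripper_width: 0.529
```

Emit:
step_arm(rows=[[0.001,0,0,0,0,0,0.045],[0,0,0,0,0,0,0.045]])

```text
time: 4.95
tcp_pos: [574.5, -115.9, 70.5]
tcp_rot: [0.576, 0.411, 0.575, -0.411]
wrist_force: [-2.9, -1.1, 10.8]
gripper_width: 0.526
```

Emit:
step_arm(rows=[[0.001,0,0,0,0,0,0.045],[0,0,0,0,0,0,0.045]])

```text
time: 5.2
tcp_pos: [574.7, -116.3, 70.3]
tcp_rot: [0.577, 0.411, 0.574, -0.411]
wrist_force: [-4.3, -2.4, 16.3]
gripper_width: 0.522
```

Contact came at TCP z ≈ 71. That puts the grasp point at 65, well above the 52 limit. Easing to about 8–10 N and making the first stroke toward the line (tool −z).

Emit:
step_arm(rows=[[-0.001,0,0,0,0,0,0.045],[0,0,-0.003,0,0,0,0.045],[0,0,-0.005,0,0,0,0.045],[0,0,-0.005,0,0,0,0.045],[0,0,-0.005,0,0,0,0.045],[0,0,-0.003,0,0,0,0.045],[0,0,0,0,0,0,0.045]])

```text
time: 6.08
tcp_pos: [567.7, -95.7, 70.6]
tcp_rot: [0.576, 0.411, 0.575, -0.411]
wrist_force: [-3.4, -1.7, 11.8]
gripper_width: 0.529
```

```bash
python3 - <<'E'
from h import *
from station import arm,imaging
st=arm.get_state();print(st["tcp_pos"],st["wrist_force"])
im=imaging.get_image("wrist");cv2.imwrite("pics/wrist3.png",im["color"][:,:,::-1])
E
```

```text
[567.67075913 -95.7170114   70.61738559] [-3.40611287 -1.66622718 11.75554911]
```

View pics/wrist3.png

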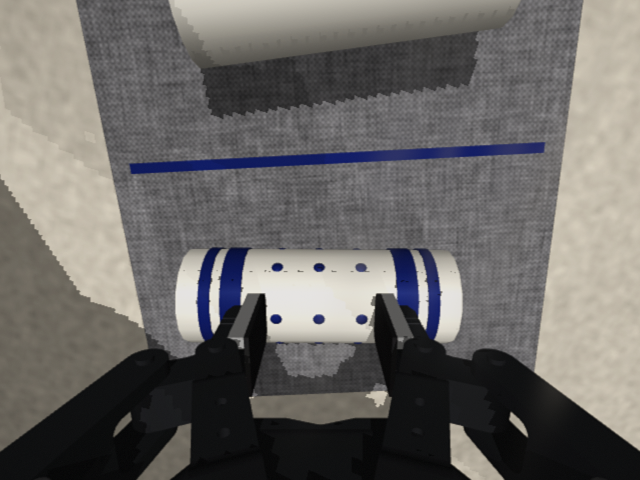

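```bash
cat >> h.py <<'E'
from scipy.optimize import least_squares
def wm():
    from station import arm,imaging
    st=arm.get_state();im=imaging.get_image("wrist")
    q=st["tcp_rot"];T=np.eye(4);T[:3,:3]=R.from_quat([q[1],q[2],q[3],q[0]]).as_matrix();T[:3,3]=st["tcp_pos"]
    im["world_from_camera"]=T@im["T_tool_cam"];P=cloud(im)
    hsv=cv2.cvtColor(im["color"],cv2.COLOR_RGB2HSV)
    blue=cv2.inRange(hsv,(105,120,30),(130,255,255))
    n,l,s,c=cv2.connectedComponentsWithStats(blue)
    print("t",st["time"],"tcp",st["tcp_pos"].round(1),"F",st["wrist_force"].round(1))
    best=None
    for i in range(1,n):
        if s[i,4]<200: continue
        v,u=np.nonzero(l==i);X=ray(im,np.c_[u,v],4.)[:,:2];sv=np.linalg.svd(X-X.mean(0),full_matrices=False)[2]
        L=np.ptp(X@sv[0])
        if 110<L<230 and (best is None or L>best[0]): best=(L,X,sv)
    A=None
    if best:
        L,X,sv=best;d=sv[0]*np.sign(sv[0][0]);A=np.arctan2(d[1],d[0])
        t=(X-X.mean(0))@d;mid=X.mean(0)+d*(t.max()+t.min())/2
        print("line L",L.round(1),"mid",mid.round(1),"deg",np.degrees(A).round(2))
    else: mid=np.array([555,-36.6]);A=np.radians(21.85);print("line from top view")
    u=np.array([np.cos(A),np.sin(A)]);nn=np.array([-u[1],u[0]])
    B=P-np.array([*mid,0]);x=B[...,:2]@u;y=B[...,:2]@nn;z=P[...,2]
    col=hsv[...,2]>90
    cand=((z>28)&(z<51)&(abs(x)<90)&(y<35)&(y>-110)&(im["depth"]>0)&((col)|(blue>0))).astype(np.uint8)
    k,l,s,c=cv2.connectedComponentsWithStats(cand);i=1+np.argmax(s[1:,4]);m=l==i
    X=np.c_[x[m],y[m],z[m]]
    f=lambda p:np.hypot(X[:,1]-p[0]-p[1]*X[:,0],X[:,2]-p[2])-22
    r=least_squares(f,[np.median(X[:,1])-5,0,26],loss="soft_l1")
    xc=(np.percentile(X[:,0],.5)+np.percentile(X[:,0],99.5))/2
    tool=(st["tcp_pos"][:2]-mid)
    print("barrel: x",xc.round(1),"len",np.ptp(np.percentile(X[:,0],[.5,99.5])).round(1),"y",(r.x[0]+r.x[1]*xc).round(1),"deg",np.degrees(np.arctan(r.x[1])).round(2),"zc",r.x[2].round(1),"rms",np.std(f(r.x)).round(2),"n",len(X),"tool x,y",(tool@u).round(1),(tool@nn).round(1))
    return im
E
python3 - <<'E'
from h import *
wm()
E
```

```text
t 6.125 tcp [567.7 -95.8  70.6] F [-3.  -0.6 12.5]
line L 200.1 mid [555.8 -36.4] deg 21.89
barrel: x -10.6 len 118.3 y -61.4 deg -3.22 zc 25.9 rms 0.6 n 21036 tool x,y -11.1 -59.6
```

Measured: the barrel rolled 10.5 mm for 21 mm of tip travel, with height 25.9, radius residual 0.6 mm and length 118 mm, all consistent. It's at y −61 and −3.2°, within tolerance. Finishing this stroke, then lifting and stepping back.

Emit:
step_arm(rows=[[0,0,-0.004,0,0,0,0.045],[0,0,-0.006,0,0,0,0.045],[0,0,-0.004,0,0,0,0.045],[0,0,0,0,0,0,0.045],[-0.004,0,0,0,0,0,0.045],[-0.008,0,0,0,0,0,0.045],[0,0,0,0,0,0,0.045]])

```text
time: 7.05
tcp_pos: [563.1, -82.4, 81.9]
tcp_rot: [0.576, 0.411, 0.575, -0.411]
wrist_force: [-0.4, -0.2, -0.7]
gripper_width: 0.524
```

```bash
python3 - <<'E'
from h import *
wm()
E
```

```text
t 7.05 tcp [563.1 -82.4  81.9] F [-0.4 -0.2 -0.7]
line L 200.0 mid [555.7 -36.4] deg 21.9
barrel: x -10.1 len 118.6 y -54.3 deg -3.19 zc 26.0 rms 0.59 n 17459 tool x,y -10.2 -45.4
```

Emit:
step_arm(rows=[[0,0,0.009,0,0,0,0.045],[0,0,0.009,0,0,0,0.045],[0.006,0,0,0,0,0,0.045],[0.004,0,0,0,0,0,0.045],[0.001,0,0,0,0,0,0.045],[0.001,0,0,0,0,0,0.045],[0,0,0,0,0,0,0.045]])

```text
time: 7.98
tcp_pos: [568.7, -99.7, 70.4]
tcp_rot: [0.576, 0.41, 0.575, -0.411]
wrist_force: [-3.8, -1.8, 11.1]
gripper_width: 0.525
```

Emit:
step_arm(rows=[[0,0,-0.003,0,0,0,0.045],[0,0,-0.006,0,0,0,0.045],[0,0,-0.006,0,0,0,0.045],[0,0,-0.006,0,0,0,0.045],[0,0,-0.006,0,0,0,0.045],[0,0,-0.006,0,0,0,0.045],[0,0,-0.003,0,0,0,0.045],[0,0,0,0,0,0,0.045]])

```text
time: 8.98
tcp_pos: [557.0, -65.1, 70.4]
tcp_rot: [0.576, 0.411, 0.575, -0.411]
wrist_force: [-3.9, 0.1, 11.6]
gripper_width: 0.526
```

Emit:
step_arm(rows=[[-0.004,0,0,0,0,0,0.045],[-0.008,0,0,0,0,0,0.045],[0,0,0,0,0,0,0.045]])

```text
time: 9.35
tcp_pos: [557.2, -65.3, 81.9]
tcp_rot: [0.576, 0.411, 0.575, -0.411]
wrist_force: [1.0, -0.7, 0.3]
gripper_width: 0.53
```

```bash
python3 - <<'E'
from h import *
wm()
E
```

```text
t 9.35 tcp [557.2 -65.3  81.9] F [ 1.  -0.7  0.3]
line L 197.2 mid [554.4 -37. ] deg 21.88
barrel: x -7.7 len 118.4 y -36.2 deg -3.2 zc 26.0 rms 0.59 n 17438 tool x,y -7.9 -27.3
```

Stroke 2 rolled it 18.1 mm as planned. Same again.

Emit:
step_arm(rows=[[0,0,0.009,0,0,0,0.045],[0,0,0.009,0,0,0,0.045],[0.006,0,0,0,0,0,0.045],[0.004,0,0,0,0,0,0.045],[0.001,0,0,0,0,0,0.045],[0.001,0,0,0,0,0,0.045],[0,0,0,0,0,0,0.045]])

```text
time: 10.28
tcp_pos: [562.8, -82.6, 70.4]
tcp_rot: [0.576, 0.41, 0.575, -0.411]
wrist_force: [-3.9, -2.5, 10.4]
gripper_width: 0.529
```

Emit:
step_arm(rows=[[0,0,-0.003,0,0,0,0.045],[0,0,-0.006,0,0,0,0.045],[0,0,-0.006,0,0,0,0.045],[0,0,-0.006,0,0,0,0.045],[0,0,-0.006,0,0,0,0.045],[0,0,-0.006,0,0,0,0.045],[0,0,-0.003,0,0,0,0.045],[0,0,0,0,0,0,0.045]])

```text
time: 11.28
tcp_pos: [551.1, -48.1, 70.4]
tcp_rot: [0.576, 0.411, 0.575, -0.411]
wrist_force: [-3.2, 0.5, 12.6]
gripper_width: 0.527
```

Emit:
step_arm(rows=[[-0.004,0,0,0,0,0,0.045],[-0.008,0,0,0,0,0,0.045],[0,0,0,0,0,0,0.045]])

```text
time: 11.65
tcp_pos: [551.4, -48.3, 81.8]
tcp_rot: [0.576, 0.411, 0.575, -0.411]
wrist_force: [0.7, -0.2, -1.0]
gripper_width: 0.527
```

```bash
sed -i 's/^    A=None$/    A=None;best=None/; s/mid=np.array(\[555,-36.6\]);A=np.radians(21.85)/mid=np.array([555.6,-36.4]);A=np.radians(21.89)/' h.py; python3 - <<'E'
from h import *
im=wm();cv2.imwrite("pics/wrist4.png",im["color"][:,:,::-1])
E
```

```text
t 11.65 tcp [551.4 -48.3  81.8] F [ 0.7 -0.2 -1. ]
line from top view
barrel: x -8.1 len 118.5 y -18.2 deg -3.22 zc 26.0 rms 0.59 n 17343 tool x,y -8.3 -9.4
```

View pics/wrist4.png

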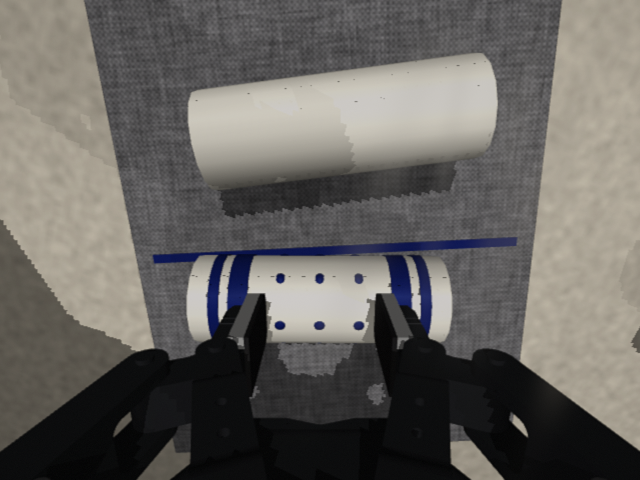

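The picture shows the barrel just before the line at (320,298), with the plain barrel well clear at (340,120). It's at y −18.2, so one more stroke of 36 mm.

Emit:
step_arm(rows=[[0,0,0.009,0,0,0,0.045],[0,0,0.009,0,0,0,0.045],[0.006,0,0,0,0,0,0.045],[0.004,0,0,0,0,0,0.045],[0.001,0,0,0,0,0,0.045],[0.001,0,0,0,0,0,0.045],[0,0,0,0,0,0,0.045]])

```text
time: 12.58
tcp_pos: [557.0, -65.6, 70.4]
tcp_rot: [0.576, 0.41, 0.575, -0.411]
wrist_force: [-4.4, -1.9, 11.4]
gripper_width: 0.526
```

Emit:
step_arm(rows=[[0,0,-0.003,0,0,0,0.045],[0,0,-0.006,0,0,0,0.045],[0,0,-0.006,0,0,0,0.045],[0,0,-0.006,0,0,0,0.045],[0,0,-0.006,0,0,0,0.045],[0,0,-0.006,0,0,0,0.045],[0,0,-0.003,0,0,0,0.045],[0,0,0,0,0,0,0.045]])

```text
time: 13.58
tcp_pos: [545.2, -31.0, 70.4]
tcp_rot: [0.576, 0.411, 0.575, -0.411]
wrist_force: [-3.5, -0.6, 13.6]
gripper_width: 0.529
```

Emit:
step_arm(rows=[[-0.004,0,0,0,0,0,0.045],[-0.008,0,0,0,0,0,0.045],[-0.02,0,0,0,0,0,0.045],[-0.03,0,0,0,0,0,0.045],[-0.04,0,0,0,0,0,0.045],[-0.04,0,0,0,0,0,0.045],[-0.02,0,0,0,0,0,0.045],[0,0,0,0,0,0,0.045]])

```text
time: 14.58
tcp_pos: [545.6, -31.2, 232.6]
tcp_rot: [0.577, 0.411, 0.575, -0.41]
wrist_force: [0.3, 0.2, -0.8]
gripper_width: 0.526
```

```bash
python3 - <<'E'
from h import *
im=wm();cv2.imwrite("pics/wrist5.png",im["color"][:,:,::-1])
E
```

```text
t 14.575 tcp [545.6 -31.2 232.6] F [ 0.3  0.2 -0.8]
line from top view
barrel: x -6.9 len 118.2 y -0.1 deg -3.23 zc 25.9 rms 0.64 n 6145 tool x,y -7.4 8.5
```

View pics/wrist5.png

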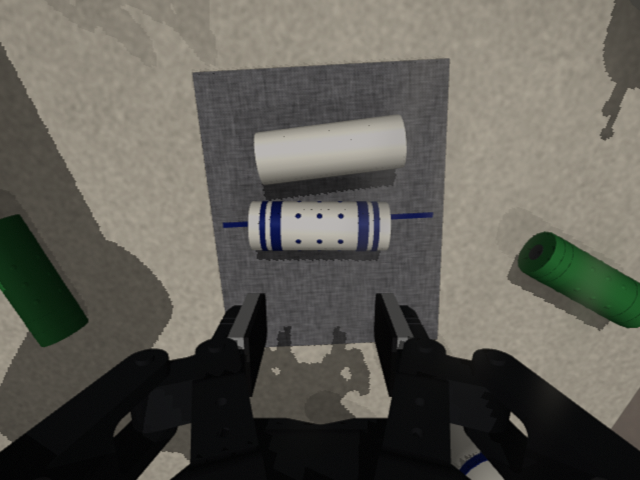

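The line shows past both ends, at (235,225) and (410,216), with the barrel on it. One last independent check: the line stubs against the barrel in this same view, whether it is at rest, and the plain barrel's position.

```bash
python3 - <<'E'
from h import *
from station import arm,imaging
im=wm()
hsv=cv2.cvtColor(im["color"],cv2.COLOR_RGB2HSV);blue=cv2.inRange(hsv,(105,120,30),(130,255,255));P=cloud(im)
blue[(P[...,2]>12)|(P[...,2]<-5)|(np.hypot(P[...,0]-555,P[...,1]+36)>110)]=0
v,u=np.nonzero(blue);X=ray(im,np.c_[u,v],4.)[:,:2]
d=np.linalg.svd(X-X.mean(0))[2][0] if len(X)<5000 else 0
d*=np.sign(d[0]);t=X@d;mid=X.mean(0)+d*((t.max()+t.min())/2-t.mean());print("stub line n",len(X),"L",np.ptp(t),"mid",mid,np.degrees(np.arctan2(d[1],d[0])))
m=(P[...,2]>28)&(P[...,2]<52)
k,l,s,c=cv2.connectedComponentsWithStats(m.astype(np.uint8))
for n in ["top"]:
    a=imaging.get_image(n);Q=cloud(a);m=((Q[...,2]>16)&(Q[...,2]<52)&(np.hypot(Q[...,0]-555,Q[...,1]+20)<130)).astype(np.uint8)
    k,l,s,c=cv2.connectedComponentsWithStats(m)
    for i in range(1,k):
        if s[i,4]>60: r=cv2.minAreaRect(Q[l==i][:,:2].astype(np.float32));print(n,c[i].round(),np.round(r[0],1),np.round(r[1],1),round(r[2],1))
    cv2.imwrite("pics/top6.png",a["color"][:,:,::-1])
wm()
E
```

```text
t 14.625 tcp [545.2 -31.2 231.2] F [-0.2 -0.7  0.3]
line from top view
barrel: x -7.0 len 118.6 y -0.2 deg -3.23 zc 25.9 rms 0.65 n 6212 tool x,y -7.7 8.8
stub line n 301 L 198.13537778019236 mid [555.27944212 -36.68943257] 21.896424415583585
top [321. 255.] [535.9  25.1] [77.9 42.1] 24.3
top [346. 262.] [517.6 -37.3] [85.8 29.5] 47.9
t 14.725 tcp [544.8 -31.1 230.1] F [ 0.2 -0.3  0.3]
line from top view
barrel: x -6.9 len 118.5 y -0.2 deg -3.23 zc 26.0 rms 0.64 n 6206 tool x,y -8.0 8.9
```

View pics/top6.png

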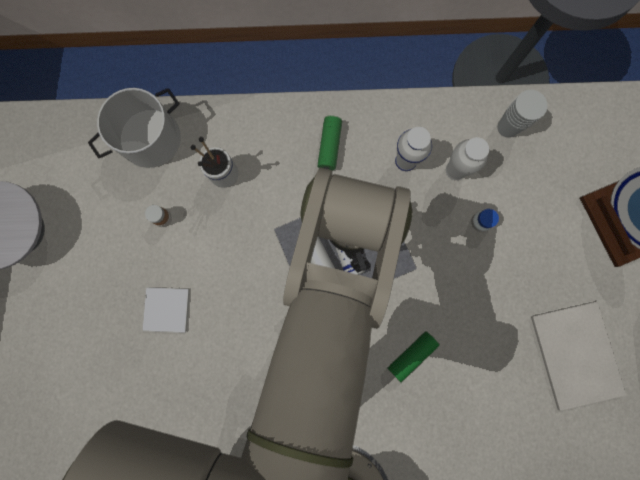

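The top view shows the bystanders at the same pixels as before. The arm hides most of the mat there, so the top rectangle fits are partial, but the wrist view covers both barrels. The barrel is at rest.

```bash
python3 - <<'E'
from station import arm
print(arm.finish_job())
E
```

```text
the job is handed in; nothing more can be done
None
```

The blue-banded barrel now lies at rest centred on the blue line, with the line showing past both its ends, and the job is handed in at about 15 s. I rolled it there in four strokes with both fingertips on its top, pressing with about 11–16 N. The grasp point stayed about 12 mm above the 52 mm limit.

**Last wrist-camera checks:**

| Check | Measured | Limit |
|---|---|---|
| Across the line | −0.2 mm | ±7 mm |
| Along the line | −7 mm | ±38 mm |
| Axis against the line | 3.2° | 8° |
| Centre height | 26 mm | 23–29 mm |

- **At rest:** two more wrist readings over the next 0.15 s showed no movement.
- **Line position:** the visible ends of the line gave its centre within about 0.5 mm of the stored value.
- **Rolling:** the tips went twice as far as the barrel on every stroke, so it rolled about 3.2 rad in all without slipping.
- **Other objects:** the bystanders looked unmoved in the last top view. The plain barrel's last top-view fit was (536, 25) against (535, 26) at the start.
- **Incomplete check:** in that last top view the arm hid most of the mat. The plain barrel's fit covered only part of it, and the banded barrel's was unusable (its position comes from the wrist camera). I only saw in the wrist picture that the plain barrel looked untouched; I did not measure it there.

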